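Run a clay tile along the rail into the corner pocket of a registration board

TASK

With the fingertips, push the rectangular clay tile straight back against the long rail of the plywood board, then slide it along the rail, keeping it against the rail the whole way, until it is fully home in the corner pocket, flush with both the rail and the end stop. The tile must stay flat on the board all the time: do not lift or tip it. Leave the other things alone.

Things in the scene. Friction and masses are not known exactly. Their poses are not given: they have to be found in the camera images.
- board: Plywood registration board lying flat, fixed. Origin at table height; its x points away from the robot, square to the rail; its y runs along the rail towards the pocket. Extends x -130 to +150 mm, y -210 to +210 mm; 18 mm thick, top at z +18. The rail stands on it, and the pocket at the rail's +y end. The tile starts between x -30 and 0, y -140 and -40 mm, the robot's side of the rail.
- rail (a point): Point at the foot of the aluminium rail's face towards the robot, on the board's top, at board x +60, y 0, z +18 mm. The straight rail runs along board y from -210 to +150 mm, is 20 mm wide (x +60 to +80) and stands 14 mm above the board. A tile flush against it has its centre 25 mm in front of the face, at board x +35 mm.
- pocket (a point): Where the centre of the tile's underside lies when home: board x +35, y +100, z +18 mm. Corner pocket of rail, dark wooden end stop (face at y +130, 20 mm thick, x -8 to +80) and dark wooden lip facing the rail (x -8 to +6, y +92 to +130), all 14 mm high. Open towards -y, 54 mm wide, 38 mm deep: the tile at home sticks out 22 mm towards -y.
- tile: The rectangular terracotta tile, 50 mm (its x) by 60 mm (its y) by 18 mm thick, about 0.1 kg (70 to 140 g), loose, lying flat on the board in front of the rail, turned up to 0.5 rad from the rail. Origin: centre of its underside. Its 60 mm side goes along the rail.
- disc: Bystander on the board: round terracotta disc, 42 mm in diameter, 14 mm thick. Origin: centre of its underside.
- jar: Bystander on the board: small glass jar with a white cap, 36 mm in diameter, 48 mm high. Origin: centre of its underside.
- cork: Bystander on the board, behind the rail: cork sanding block, 45 by 75 by 28 mm. Origin: centre of its underside.
- mug: Bystander on the table, left of the board: white mug, 80 mm in diameter, 90 mm high. Origin: centre of its underside.
- brush: Bystander on the table, right of the board: flat brush, 220 mm long, lying flat. Origin: on its length, at the table.
- bottle: Bystander on the table, left of the board: white plastic bottle, 60 mm in diameter, 170 mm high. Origin: centre of its underside.

How it is judged:
By the outcome, as a careful person would: the job done as asked, in the order asked, and still so for the second after the job is handed in, with the robot touching nothing.
It also fails if it takes over 50 s, if anything falls off the work surface, if the arm or the gripper's body presses on something with over 40 N, if the wrist force passes 120 N, or if a joint passes its speed limit or range.

ROBOT

A 7-joint arm with a two-finger parallel gripper is mounted at the origin on the work surface. World frame = base frame: x ahead of the robot, y to its left, z up, the work surface at z = 0. Lengths are in m, angles in rad, forces in N, time in s.
With the tool pointing down it reaches from about 0.4 to 0.85 m from the base axis. Payload 10.4 kg.
Tool frame: the origin (TCP) lies between the finger pads; the fingertips stand 17 mm ahead of it and the grasp point (between the pads) lies 2 mm behind it; z points along the fingers, y is the line along which they close (so a half turn about z gives the same grasp; the last joint's range is limited). The gripper opens to 85 mm and grips with 20 to 120 N. Pads are 22 mm wide; open, the fingers measure 114 mm over their backs; the gripper's body (76 mm by 85 mm) begins 54 mm behind the grasp point. The pads swing forward as they close: fully open they stand 13 mm farther back than shut.
Start: joints at [1.24, 0.332, -0.065, 1.46, 0.022, 1.35, -0.088], TCP at [0.189, -0.596, 0.209] pointing down, gripper open.
Joint ranges: [-2.6, 2.6], [-0.5, 2.12], [-1.47, 1.34], [0.16, 2.42], [-1.27, 4.41], [0.06, 2.06], [-2.6, 2.6]. Speed limits (rad/s): [2.22, 2.22, 2.79, 2.79, 3.14, 3.14, 3.14].

INTERFACE

Orientations are given as a unit quaternion [x, y, z, w].
In Python, from workcell import readout, imaging, manip gives the robot as it stands. The module is installed in compiled form; this text tells all that it offers.
- The arm moves only by the shell command python3 -m crank 'ROWS' [OPENING] [FORCE]. ROWS is JSON, a list of rows, each a list of 4 numbers: the shift along the tool's x, y, z as a fraction of full scale, then the turn about the tool's z as a fraction of full scale. In form: [[x, y, z, yaw], ...]. A call has 1 to 5 rows; each row is the pose to reach, as a shift and turn from the pose commanded when the call began, along the tool's axes at that moment; what a row does not reach only later rows make up. Full scale, the value 1, is 400 mm for a shift and 60 degrees for a turn. A row lasts 1/12 s, in which the tool goes at most 41.7 mm and 7.16 degrees, less where a joint would pass 70% of its speed; a pose out of reach is approached as far as the arm can. A call with a number of a shift or a turn outside -1 to 1 is refused whole. A call with a gripper value outside its range is refused whole. OPENING is the gripper command: -1 is shut, 1 is fully open, values between are in proportion, set as the call begins (- or left out, the last holds). The fingers move at their own pace and stop on an object; FORCE is the grip in N (left out, the last holds). Time passes only in rows, so rows that repeat a pose let the fingers close. It gives the time, the measured TCP pose, the force, the opening and the grip force at its end, in the units of the state.
- readout.get_obs(): the state, without advancing time (a new reading comes with each control period).
- imaging.camera(name): name is "scene" or "top"; returns a dict with "color" (420x560x3 uint8, red, green, blue), "fx", "fy", "cx", "cy" (pixels), "rvec" (rotation vector, rad) and "tvec" (3), from world to camera coordinates, as OpenCV has them. Camera axes: x right, y down, z forward; pixel columns grow to the right and rows downward; lengths in m; the calibration is good to about 2 mm. A picture is of the moment at which its call begins. There is no depth.
- manip.hand_in(): hands the job in; it is judged then, once.
The state is a dict: "clock": time; "joint_pos": joint angles; "joint_velocities": joint speeds; "tau": joint torques, N m; "position": TCP position; "ee_rot": TCP orientation; "ft_force": force on the tool from outside, world axes, zero at the start; "torque": the same for the moment, N m; "grip_width": opening from 0.0 (shut) to 1.0 (fully open); "grasp_force": force on a finger pad.
Only numpy, scipy, OpenCV 4.12 (cv2) and the standard library are available. Lean on these libraries where they do the work, as an engineer would, in place of code of your own. Each camera call takes 0.05 s, during which the arm holds its last target. There are 200 camera calls.

## Working session

There is one attempt and no reset: what is moved stays moved. The work goes in short steps, Python scripts to look and compute and a shell command to move; the robot and the scene stay as the last step left them, time stands still between calls to the robot, and variables do not carry over. Pictures are saved under pics/ and viewed, at most 10 in all, crops included, and the job is handed in when it is done.

```bash
mkdir -p pics
cat > h.py <<'E'
import numpy as np, cv2
from workcell import readout, imaging
def grab(n,f=None):
    c=imaging.camera(n)
    if f: cv2.imwrite('pics/'+f,c['color'][:,:,::-1])
    return c
def KRt(c):
    K=np.array([[c['fx'],0,c['cx']],[0,c['fy'],c['cy']],[0,0,1.]])
    return K,cv2.Rodrigues(np.array(c['rvec'],float))[0],np.array(c['tvec'],float).reshape(3)
def ray(c,uv,z):
    K,R,t=KRt(c); uv=np.atleast_2d(np.array(uv,float))
    d=(R.T@np.linalg.inv(K)@np.c_[uv,np.ones(len(uv))].T).T
    o=-R.T@t
    return o+d*((z-o[2])/d[:,2])[:,None]
def proj(c,P):
    K,R,t=KRt(c)
    return cv2.projectPoints(np.atleast_2d(np.array(P,float)),np.array(c['rvec'],float),t,K,None)[0].reshape(-1,2)
E
python3 - <<'E'
from h import *
for n in('top','scene'):
    c=grab(n,n+'0.png'); K,R,t=KRt(c); print(n,-R.T@t,c['fx'],R[2])
o=readout.get_obs(); print({k:np.round(v,3) for k,v in o.items()})
E
```

```text
top [ 0.43034426 -0.02520074  1.00736991] 381.8096504279382 [ 0.14167863  0.02318125 -0.98964125]
scene [1.61053529 0.2957243  0.85873131] 540.0920943057872 [-0.77069813 -0.21792411 -0.59877664]
{'clock': np.float64(0.1), 'joint_pos': array([ 1.24 ,  0.333, -0.065,  1.461,  0.022,  1.35 , -0.089]), 'joint_velocities': array([-0.001, -0.   , -0.001, -0.003,  0.001,  0.   ,  0.   ]), 'tau': array([ 4.0000e-03, -6.2674e+01,  5.1000e-02, -3.9243e+01,  1.7000e-02,
        7.0000e-03,  0.0000e+00]), 'position': array([ 0.189, -0.595,  0.209]), 'ee_rot': array([ 0.988,  0.153, -0.   , -0.001]), 'ft_force': array([ 0.575, -0.843, -0.259]), 'torque': array([-0.049,  0.031, -0.006]), 'grasp_force': np.float64(0.0), 'grip_width': np.float64(1.003)}
```

View pics/top0.png

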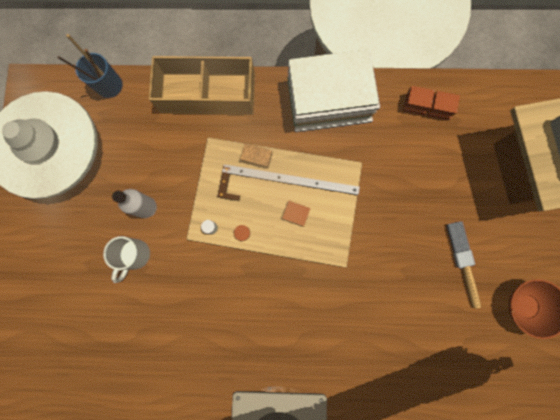

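View pics/scene0.png

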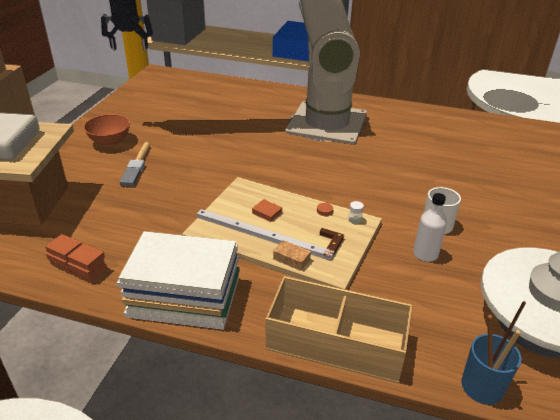

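The top view shows the board at centre. The rail runs from (223,170) to (358,188), the end stop is near (223,185) and the lip near (230,197). The tile is at (295,213), the disc at (242,233) and the jar at (208,227). The scene view agrees, with the tile at (267,210). Next I'll measure these.

```bash
cat >> h.py <<'E'
def tilemask(c,lo=(0,110,60),hi=(12,255,255)):
    h=cv2.cvtColor(c['color'],cv2.COLOR_RGB2HSV)
    return cv2.inRange(h,lo,hi)
def fit_board(c):
    h=cv2.cvtColor(c['color'],cv2.COLOR_RGB2HSV)
    m=cv2.inRange(h,(14,60,150),(28,190,255)); m[:130]=0; m[280:]=0; m[:,:170]=0; m[:,380:]=0
    m=cv2.morphologyEx(m,cv2.MORPH_OPEN,np.ones((3,3)))
    cs,_=cv2.findContours(m,0,2); k=cv2.convexHull(max(cs,key=cv2.contourArea))
    P=ray(c,k[:,0],0.018)[:,:2]*1000
    return cv2.minAreaRect(P.astype(np.float32)),k
E
python3 - <<'E'
from h import *
c=grab('top')
(ctr,sz,a),k=fit_board(c); print('board',ctr,sz,a)
px=[(295,213),(242,233),(285,205)]; hsv=cv2.cvtColor(c['color'],cv2.COLOR_RGB2HSV)
print([hsv[v,u] for u,v in px], hsv[215,320],hsv[172,240],hsv[179,288], hsv[188,222],hsv[250,300])
m=tilemask(c); m[:130]=0;m[280:]=0;m[:,:170]=0;m[:,380:]=0
for q in cv2.findContours(m,0,2)[0]:
    if cv2.contourArea(q)>30:
        P=ray(c,q[:,0],0.036)[:,:2]*1000
        r=cv2.minAreaRect(P.astype(np.float32)); print('blob',q[:,0].mean(0),r)
im=cv2.resize(c['color'][130:280,180:370],None,fx=4,fy=4,interpolation=cv2.INTER_CUBIC)
cv2.imwrite('pics/crop1.png',im[:,:,::-1])
E
```

```text
board (598.6837158203125, 32.1617431640625) (563.7291870117188, 376.4842529296875) 89.2823486328125
[array([ 12, 145, 187], dtype=uint8), array([ 10, 167, 177], dtype=uint8), array([ 19, 114, 196], dtype=uint8)] [ 20 112 226] [ 17  39 163] [ 20  34 212] [ 14 140 102] [ 18 125 215]
blob [241.45833333 232.54166667] ((507.66558837890625, 104.83251953125), (36.532691955566406, 35.89244842529297), 46.77705383300781)
blob [295.35       214.26666667] ((560.2257080078125, -33.129886627197266), (54.260311126708984, 47.29878234863281), 71.44319915771484)
```

View pics/crop1.png

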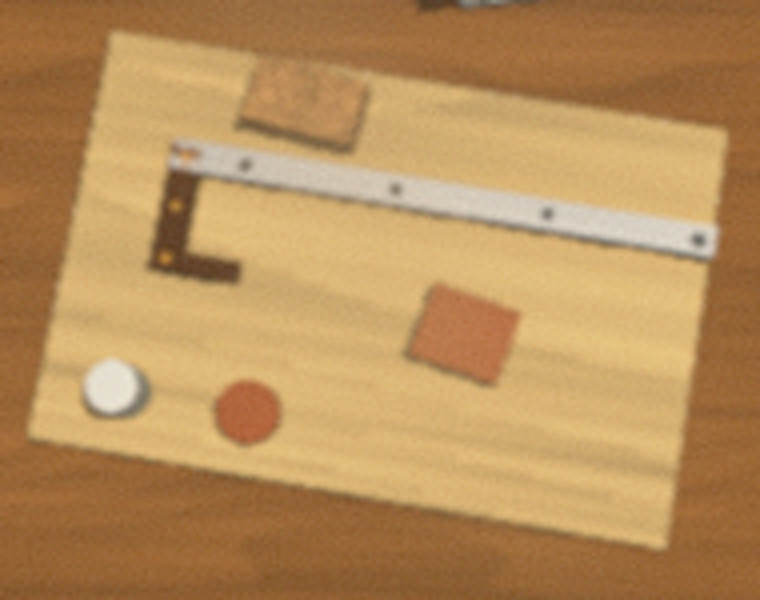

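The crop (4x, offset 180,130) shows board corners at (112,33), (728,130), (666,549) and (30,437). The tile is turned about 0.1 rad from the rail, and its corners are near (434,284), (521,313), (495,384) and (409,354). My board mask leaked into the table, so I'll tighten it and fit again.

```bash
cat >> h.py <<'E'
def quad(c,m,z):
    q=max(cv2.findContours(m,0,1)[0],key=cv2.contourArea); P=ray(c,q[:,0],z)[:,:2]*1000
    return cv2.minAreaRect(P.astype(np.float32))
B0=None
def board():
    d=np.load('board.npy'); return d[:2],d[2]
def toB(p):
    o,a=board(); p=np.atleast_2d(p)-o; R=np.array([[np.cos(a),np.sin(a)],[-np.sin(a),np.cos(a)]]); return p@R.T
def toW(b):
    o,a=board(); R=np.array([[np.cos(a),-np.sin(a)],[np.sin(a),np.cos(a)]]); return np.atleast_2d(b)@R.T+o
def tile(c):
    h=cv2.cvtColor(c['color'],cv2.COLOR_RGB2HSV).astype(int)
    m=((h[:,:,0]<=14)&(h[:,:,1]>125)&(h[:,:,2]>150)).astype(np.uint8)*255
    m[:130]=0;m[280:]=0;m[:,:180]=0;m[:,370:]=0
    out=[]
    for q in cv2.findContours(m,0,1)[0]:
        if cv2.contourArea(q)>120:
            r=cv2.minAreaRect(ray(c,q[:,0],.036)[:,:2].astype(np.float32)*1000)
            out.append((toB(r[0])[0].round(1),np.round(r[1],1),round(r[2]-np.degrees(board()[1]),1)))
    return out
E
python3 - <<'E'
from h import *
c=grab('top')
cp=(np.array([(112,33),(728,130),(666,549),(30,437)])+.5)/4-.5+[180,130]
g=cv2.cvtColor(c['color'],cv2.COLOR_RGB2GRAY)
rp=(np.array([(715,258),(198,177)])+.5)/4-.5+[180,130]   # rail foot line
W=ray(c,cp,.018)[:,:2]*1000; print(W.round(1), [np.linalg.norm(W[i]-W[i-1]).round(1) for i in range(4)])
# Rigid fit of board corners
M=np.array([(150,210),(150,-210),(-130,-210),(-130,210)],float)
Mc=M-M.mean(0);Wc=W-W.mean(0)
a=np.arctan2((Mc[:,0]*Wc[:,1]-Mc[:,1]*Wc[:,0]).sum(),(Mc*Wc).sum())
R=np.array([[np.cos(a),-np.sin(a)],[np.sin(a),np.cos(a)]]); o=W.mean(0)-R@M.mean(0)
np.save('board.npy',[*o,a]); print('board',o,a,'res',(M@R.T+o-W).round(1))
print('rail',toB(ray(c,rp,.018)[:,:2]*1000))
# scene check
s=grab('scene'); P=np.c_[toW([(150,210),(150,-210),(-130,-210),(-130,210)])/1000,[.018]*4]; print('scene px',proj(s,P).round(1))
tp=(np.array([(434,284),(521,313),(495,384),(409,354)])+.5)/4-.5+[180,130]
T=toB(ray(c,tp,.036)[:,:2]*1000); print('tile',T.round(1),T.mean(0)); print(tile(c))
print('disc/jar',toB(ray(c,[(180+247/4,130+412/4)],.032)[:,:2]*1000),toB(ray(c,[(180+112/4,130+386/4)],.066)[:,:2]*1000))
# rail columns top edges: check via gradient not needed
im=cv2.resize(s['color'][170:290,170:390],None,fx=3.6,fy=3.6,interpolation=cv2.INTER_CUBIC); cv2.imwrite('pics/s1.png',im[:,:,::-1])
E
```

```text
[[ 763.1  208.8]
 [ 702.8 -205.1]
 [ 426.8 -164. ]
 [ 489.5  248.5]] [np.float64(276.4), np.float64(418.4), np.float64(279.0), np.float64(417.2)]
board [585.62628799  23.49548725] -0.14714828374083136 res [[ 1.7  0.4]
 [ 0.5 -1.1]
 [-0.5 -1.1]
 [-1.6  1.8]]
rail [[  62.50751573 -212.76070053]
 [  60.07736548  133.02352327]]
scene px [[344.8 287.1]
 [181.4 232.2]
 [236.9 175.3]
 [381.6 216.4]]
tile [[ 12.  -34.6]
 [  2.7 -92.9]
 [-45.3 -83.8]
 [-35.5 -26.4]] [-16.52796765 -59.43234066]
[(array([-184.4,  116.9]), array([ 37.4, 111.1]), np.float64(9.8)), (array([-89. ,  69.1]), array([38.4, 38.6]), np.float64(9.7)), (array([-16.4, -59.1]), array([59.5, 49.6]), np.float64(79.8)), (array([181.2, -95.8]), array([247.4,  50.1]), np.float64(98.3))]
disc/jar [[-90.00245358  68.72449125]] [[-90.14320965 149.74419718]]
```

View pics/s1.png

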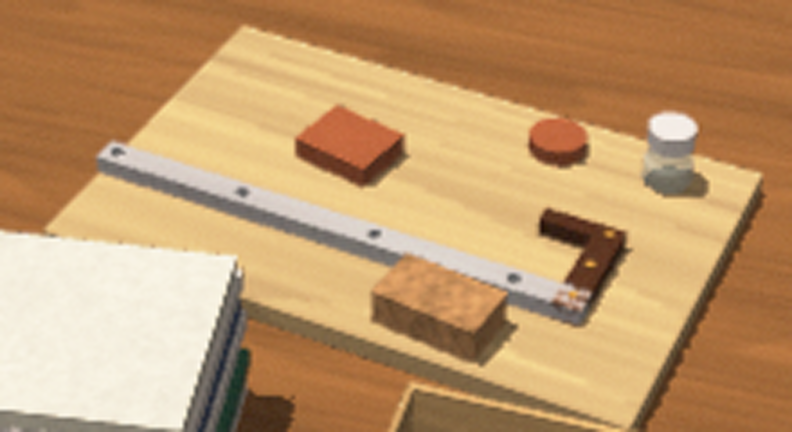

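The tile is at board (-16,-59), turned about -10° and measuring 59.5 x 49.6 mm, which matches the given size. The disc is at (-90,69). The scene view agrees to within a few mm. Now I'll write a helper that works out the move rows.

```bash
cat >> h.py <<'E'
from scipy.spatial.transform import Rotation as Ro
def state():
    o=readout.get_obs(); R=Ro.from_quat(o['ee_rot']).as_matrix(); p=np.array(o['position'])*1000
    yaw=np.arctan2(R[1,0],R[0,0])
    print('t',round(float(o['clock']),2),'B',toB(p[:2])[0].round(1),'z',p[2].round(1),'yawB',round(np.degrees(yaw-board()[1]),2),'F',np.round(o['ft_force'],1),'w',round(float(o['grip_width']),2))
    return p,R,yaw
def go(bx,by,z,yawB=0):
    p,R,yaw=state(); d=R.T@(np.r_[toW([bx,by])[0],z]-p)
    print('row',(d/400).round(4),((yaw-board()[1]-np.radians(yawB))/np.radians(60)).round(4))
E
python3 -c "
from h import *
go(-90,-59,200); go(-90,-59,110)"
```

```text
t 0.25 B [-301.3 -670.4] z 209.1 yawB 26.07 F [ 0.1  0.3 -0.2] w 1.0
row [ 1.1461 -1.1408  0.0233] 0.4345
t 0.25 B [-301.3 -670.4] z 209.1 yawB 26.07 F [ 0.1  0.3 -0.2] w 1.0
row [ 1.1461 -1.1407  0.2483] 0.4345
```

```bash
python3 -m crank '[[0.1,-0.1,0,0.08],[0.2,-0.2,0,0.16],[0.28,-0.28,0,0.24],[0.35,-0.35,0,0.32],[0.42,-0.42,0,0.4345]]' -0.41 20; python3 -m crank '[[0.08,-0.08,0,0],[0.16,-0.16,0,0],[0.24,-0.24,0,0],[0.3,-0.3,0,0],[0.36,-0.36,0,0]]' >/dev/null;  python3 -c "
from h import *
go(-90,-59,110)"
```

```text
clock: 0.67
position: [0.2851, -0.41, 0.2094]
ee_rot: [0.997, -0.073, 0.0, 0.0]
ft_force: [2.2, 0.1, 1.0]
grip_width: 0.303
grasp_force: 0.0
t 1.08 B [ -89.2 -328. ] z 209.7 yawB 0.33 F [ 1.2 -0.9  0.2] w 0.29
row [ 0.0018 -0.6724  0.2493] 0.0055
```

```bash
python3 -m crank '[[0,-0.1,0,0.005],[0,-0.2,0,0.005],[0,-0.3,0,0.005],[0,-0.4,0,0.005],[0,-0.5,0,0.005]]' >/dev/null; python3 -m crank '[[0,-0.08,0.03,0],[0,-0.14,0.09,0],[0,-0.172,0.16,0],[0,-0.172,0.23,0],[0,-0.172,0.25,0]]' >/dev/null;  python3 -c "
from h import *
go(-90,-59,38)
c=grab('top','t2.png'); im=cv2.resize(c['color'][130:280,180:370],None,fx=4,fy=4); cv2.imwrite('pics/c2.png',im[:,:,::-1])"
```

```text
t 1.92 B [-94. -61.] z 105.9 yawB 0.1 F [-0.1 -0.2 -0.8] w 0.29
row [ 0.0109 -0.005   0.1697] 0.0016
```

View pics/c2.png

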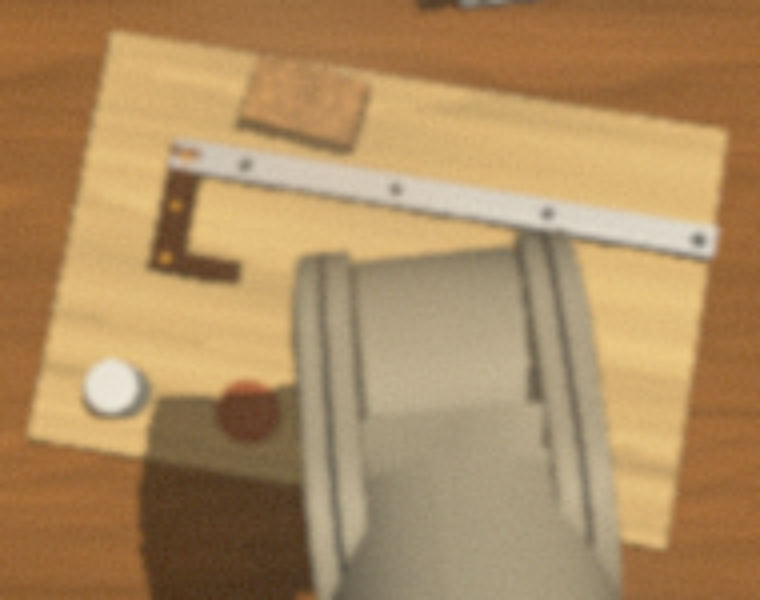

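From above, the arm hides the tile, so I'll use the scene view from here. Descending.

```bash
python3 -m crank '[[0.01,-0.005,0.06,0],[0.01,-0.005,0.11,0],[0.01,-0.005,0.14,0],[0.01,-0.005,0.16,0],[0.01,-0.005,0.17,0]]' ; python3 -c "
from h import *
go(-70,-59,38); go(0,-59,38)
c=grab('scene'); im=cv2.resize(c['color'][150:290,170:390],None,fx=3.6,fy=3.6,interpolation=2); cv2.imwrite('pics/c3.png',im[:,:,::-1])"
```

```text
clock: 2.38
position: [0.4902, -0.0231, 0.0414]
ee_rot: [0.997, -0.074, -0.0, 0.0]
ft_force: [-0.6, 0.7, 0.1]
grip_width: 0.292
grasp_force: 0.0
t 2.38 B [-87.5 -60.1] z 41.4 yawB -0.08 F [-0.6  0.7  0.1] w 0.29
row [ 0.0439 -0.0029  0.0084] -0.0013
t 2.38 B [-87.5 -60.1] z 41.4 yawB -0.08 F [-0.6  0.7  0.1] w 0.29
row [ 0.2189 -0.0031  0.0084] -0.0013
```

View pics/c3.png

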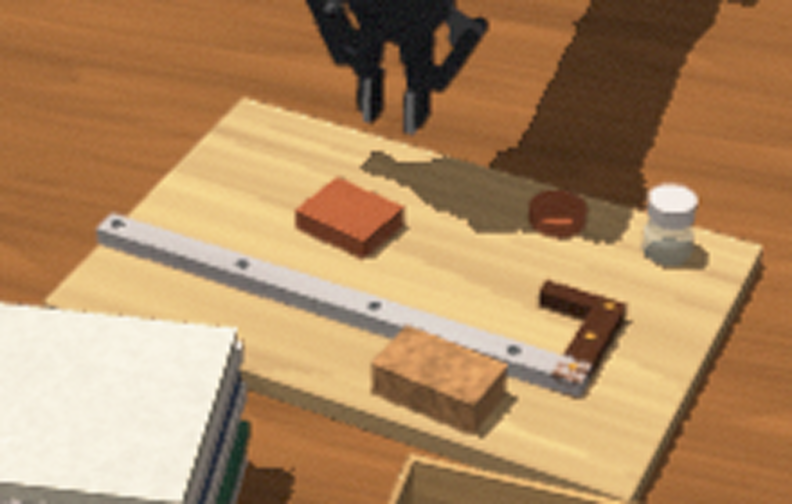

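The fingers look higher in this crop than the readout says. I'll check by projecting the TCP into the image.

```bash
python3 -c "
from h import *
p,R,y=state(); c=grab('scene'); T=p/1000
print(((proj(c,[T,T-[0,0,.017],[T[0],T[1],.018]])-[170,150])*3.6).round(0))
g=cv2.cvtColor(c['color'],6)[150:290,170:390]; ys,xs=np.where(g[:50]<40); k=ys>0; print(ys.max()*3.6, xs[ys==ys.max()]*3.6)
state()"
```

```text
t 2.43 B [-87.7 -60. ] z 41.2 yawB -0.06 F [-1.2 -0.1 -0.6] w 0.29
[[392. 144.]
 [392. 163.]
 [392. 170.]]
154.8 [579.6]
t 2.48 B [-87.4 -59.9] z 41.8 yawB -0.05 F [-1.4 -0.2 -0.2] w 0.29
```

```bash
python3 -c "
from h import *
old=cv2.imread('pics/c3.png'); 
c=grab('scene'); im=cv2.resize(c['color'][150:290,170:390],None,fx=3.6,fy=3.6,interpolation=2)[:,:,::-1]
print('diff',np.abs(old.astype(int)-im).mean(), np.abs(old.astype(int)-im)[:140,300:490].mean())
v=cv2.cvtColor(c['color'],cv2.COLOR_RGB2HSV)
for u in range(266,292,2): print(u,[(int(a),int(b)) for a,b in v[180:206:2,u,1:]])
"
```

```text
diff 1.608407988616322 2.9133834586466167
266 [(164, 149), (166, 164), (153, 175), (106, 238), (109, 232), (107, 231), (111, 230), (108, 237), (111, 223), (110, 232), (147, 210), (166, 198), (171, 195)]
268 [(162, 146), (162, 165), (164, 166), (91, 239), (108, 232), (107, 235), (108, 228), (105, 241), (113, 224), (107, 232), (114, 228), (170, 196), (173, 195)]
270 [(63, 61), (144, 151), (168, 162), (137, 194), (108, 234), (107, 237), (108, 228), (108, 237), (111, 135), (111, 230), (111, 230), (151, 213), (172, 197)]
272 [(11, 91), (7, 74), (152, 141), (150, 170), (111, 230), (109, 234), (111, 230), (118, 117), (112, 116), (111, 226), (108, 232), (114, 234), (173, 195)]
274 [(10, 25), (125, 49), (164, 163), (159, 157), (103, 231), (108, 233), (111, 115), (116, 110), (119, 120), (113, 144), (107, 234), (108, 229), (166, 197)]
276 [(152, 94), (167, 145), (164, 160), (168, 152), (123, 216), (107, 235), (120, 155), (104, 113), (114, 123), (114, 137), (109, 231), (110, 231), (124, 223)]
278 [(161, 158), (168, 146), (163, 153), (160, 151), (139, 158), (108, 236), (111, 230), (112, 112), (11
[... 294 characters left out ...]
4), (112, 226), (115, 109), (113, 115), (108, 109), (107, 233), (108, 234)]
284 [(3, 81), (9, 81), (10, 80), (37, 90), (160, 158), (135, 185), (105, 237), (111, 229), (117, 109), (109, 112), (113, 115), (109, 141), (108, 234)]
286 [(38, 27), (11, 23), (23, 33), (163, 152), (167, 157), (154, 175), (109, 235), (115, 227), (117, 113), (114, 114), (108, 118), (116, 112), (115, 142)]
288 [(38, 27), (107, 43), (158, 131), (157, 154), (165, 156), (162, 161), (104, 233), (114, 224), (112, 118), (116, 110), (110, 116), (108, 111), (110, 114)]
290 [(161, 168), (164, 162), (163, 152), (170, 150), (166, 154), (164, 162), (126, 214), (114, 112), (113, 120), (115, 109), (115, 115), (108, 111), (111, 115)]
```

```bash
python3 -c "
from h import *
c=grab('scene'); T=np.array([.189,-.595,.209]); print(proj(c,[T,T-[0,0,.017],T+[0,0,.013]]).round(1))
im=cv2.imread('pics/scene0.png'); a=cv2.resize(im[0:70,70:190],None,fx=3,fy=3,interpolation=2)
b=cv2.resize(c['color'][140:210,230:350,::-1],None,fx=3,fy=3,interpolation=2)
cv2.imwrite('pics/c4.png',np.vstack([a,b]))"
```

```text
[[131.6  59.7]
 [132.4  65. ]
 [131.   55.7]]
```

View pics/c4.png

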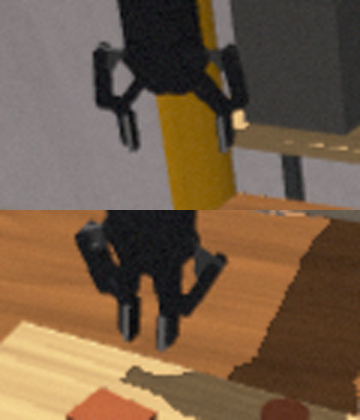

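In both the start picture and the current one, the fingertips appear about 9-11 px (about 30 mm) higher than the readout implies. The tips are now near (272,184) and (284,187). I can't rely on the nominal tip length, so I'll go down in small steps and watch the force.

```bash
cat >> h.py <<'E'
def tips():
    c=grab('scene'); h=cv2.cvtColor(c['color'],cv2.COLOR_RGB2HSV)
    p=np.array(readout.get_obs()['position']); q=proj(c,p)[0]; u0=int(q[0])
    m=((h[:,:,1]<100)&(h[:,:,2]<100)); r=[]
    for lo,hi in((u0-14,u0),(u0,u0+14)):
        ys,xs=np.where(m[int(q[1])-40:int(q[1])+25,lo:hi]); k=ys.max(); r.append((int(lo+xs[ys==k].mean()),int(k+int(q[1])-40)))
    print('tips px',r,'tcp proj',q.round(1),'15mm down',(proj(c,p-[0,0,.015])[0]).round(1))
E
python3 -m crank '[[0,0,0.02,0],[0,0,0.03,0],[0,0,0.0375,0],[0,0,0.0375,0]]' | grep -E "pos|force"; python3 -c "
from h import *
state();tips()"
```

```text
position: [0.4896, -0.0226, 0.0257]
ft_force: [-0.8, -0.1, -0.6]
grasp_force: 0.0
t 2.92 B [-88.2 -59.7] z 25.7 yawB -0.02 F [-0.8 -0.1 -0.6] w 0.29
tips px [(273, 187), (284, 190)] tcp proj [279.1 194.7] 15mm down [278.9 199.3]
```

There's no contact with the nominal tip already below the board top, so the tips really are higher. Going on down.

```bash
python3 -m crank '[[0,0,0.01,0],[0,0,0.02,0],[0,0,0.02,0]]' | grep -E "pos|force"; python3 -m crank '[[0,0,0.006,0],[0,0,0.012,0],[0,0,0.012,0]]' | grep -E "pos|ft_force"; python3 -c "
from h import *
state();tips()"
```

```text
position: [0.4897, -0.0226, 0.0177]
ft_force: [0.5, 0.2, 0.7]
grasp_force: 0.0
position: [0.4899, -0.0226, 0.0132]
ft_force: [-0.7, -0.3, 0.0]
t 3.47 B [-87.9 -59.7] z 13.2 yawB -0.03 F [-0.7 -0.3  0. ] w 0.29
tips px [(272, 192), (283, 195)] tcp proj [278.9 198.6] 15mm down [278.8 203.2]
```

```bash
python3 -m crank '[[0,0,0.006,0],[0,0,0.0125,0],[0,0,0.0125,0]]' | grep -E "pos|ft_force"; python3 -m crank '[[0,0,0.005,0],[0,0,0.01,0],[0,0,0.01,0]]' | grep -E "pos|ft_force"; python3 -c "
from h import *
state();tips()"
```

```text
position: [0.4899, -0.0226, 0.0082]
ft_force: [0.5, 0.3, 1.1]
position: [0.4899, -0.0226, 0.0043]
ft_force: [-1.2, 0.2, 0.1]
t 4.02 B [-87.9 -59.7] z 4.3 yawB -0.03 F [-1.2  0.2  0.1] w 0.3
tips px [(271, 195), (283, 198)] tcp proj [278.9 201.3] 15mm down [278.8 205.8]
```

```bash
python3 -m crank '[[0,0,0.005,0],[0,0,0.01,0],[0,0,0.01,0]]' | grep -E "pos|ft_force"; python3 -c "
from h import *
state();tips()
c=grab('scene'); cv2.imwrite('pics/c5.png',cv2.resize(c['color'][160:240,230:350,::-1],None,fx=6,fy=6,interpolation=2))"
```

```text
position: [0.4899, -0.0226, 0.0003]
ft_force: [-0.1, 0.5, -0.3]
t 4.32 B [-87.9 -59.6] z 0.3 yawB -0.02 F [-0.1  0.5 -0.3] w 0.29
tips px [(271, 196), (283, 199)] tcp proj [278.8 202.5] 15mm down [278.7 207. ]
```

View pics/c5.png

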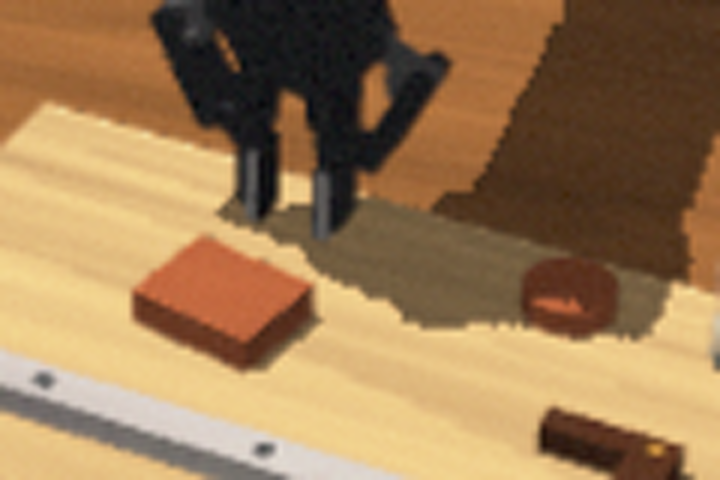

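The fingers are now just above the board: tips at (271,196) and (283,199), with their shadow meeting them. They're centred on the tile at about (267,210). I'll go 3 mm lower and then push back.

```bash
python3 -m crank '[[0,0,0.004,0],[0,0,0.0075,0],[0,0,0.0075,0]]' | grep -E "pos|ft_force"; python3 -c "
from h import *
tips()
c=grab('scene')
for z in(.020,.025,.03): print(z,toB(ray(c,[(271,195),(283,198)],z)[:,:2]*1000).round(1).tolist())"
python3 -m crank '[[0.015,0,0,0],[0.03,0,0,0],[0.045,0,0,0],[0.055,0,0,0],[0.055,0,0,0]]' | grep -E "pos|ft_force"; python3 -c "
from h import *
state();tips()
c=grab('scene');h=cv2.cvtColor(c['color'],cv2.COLOR_RGB2HSV)"
```

```text
position: [0.49, -0.0226, -0.0026]
ft_force: [-0.2, -0.0, -0.2]
tips px [(272, 197), (283, 200)] tcp proj [278.8 203.4] 15mm down [278.7 207.9]
0.02 [[-85.0, -81.8], [-87.0, -47.4]]
0.025 [[-78.7, -78.8], [-80.6, -44.7]]
0.03 [[-72.3, -75.8], [-74.3, -41.9]]
position: [0.513, -0.0259, -0.0023]
ft_force: [0.0, 0.5, 0.8]
t 5.18 B [-64.5 -59.5] z -2.3 yawB -0.04 F [0.  0.5 0.8] w 0.29
tips px [(269, 200), (280, 204)] tcp proj [275.2 207.9] 15mm down [275.1 212.4]
```

```bash
cat >> h.py <<'E'
def stile(show=True):
    c=grab('scene'); h=cv2.cvtColor(c['color'],cv2.COLOR_RGB2HSV).astype(int)
    m=((h[:,:,0]<=13)&(h[:,:,1]>150)&(h[:,:,2]>165)).astype(np.uint8)*255
    m[:185]=0;m[262:]=0;m[:,:215]=0;m[:,345:]=0
    for q in cv2.findContours(m,0,1)[0]:
        if cv2.contourArea(q)>100:
            r=cv2.minAreaRect(ray(c,q[:,0],.036)[:,:2].astype(np.float32)*1000)
            print('tile px',q[:,0].mean(0).round(),'B',toB(r[0])[0].round(1),np.round(r[1],1),'ang',round(r[2]-np.degrees(board()[1]),1))
E
python3 -m crank '[[0,0,0.005,0],[0,0,0.01,0],[0,0,0.01,0]]' | grep -E "pos|ft_force"; python3 -c "
from h import *
stile();tips()"
```

```text
position: [0.512, -0.0258, -0.0041]
ft_force: [-14.4, 0.2, 33.9]
tile px [266. 207.] B [-11.4 -59. ] [58.7 48.9] ang 79.7
tips px [(270, 200), (281, 205)] tcp proj [275.3 208.4] 15mm down [275.2 212.9]
```

The tips touched the board at TCP z of about -4 mm, with 34 N. That gives the true tip height. I'll back off to about 3.5 mm above the board and then push.

```bash
python3 -m crank '[[0,0,-0.008,0],[0,0,-0.015,0],[0,0,-0.015,0]]' | grep -E "pos|ft_force"; python3 -m crank '[[0.008,0,0,0],[0.016,0,0,0],[0.024,0,0,0],[0.032,0,0,0],[0.04,0,0,0]]' | grep -E "pos|ft_force"; python3 -c "
from h import *
state();stile();tips()"
```

```text
position: [0.512, -0.0259, 0.0]
ft_force: [-0.1, -0.3, -0.3]
position: [0.5278, -0.0283, -0.0007]
ft_force: [-0.6, -0.1, 0.4]
t 6.3 B [-49.6 -59.7] z -0.7 yawB -0.03 F [-0.6 -0.1  0.4] w 0.3
tile px [266. 209.] B [ -7.4 -57.3] [56.7 48.5] ang 84.4
tips px [(268, 201), (273, 234)] tcp proj [272.6 210.6] 15mm down [272.5 215.1]
```

```bash
python3 -m crank '[[0.015,0,0,0],[0.03,0,0,0],[0.045,0,0,0],[0.06,0,0,0],[0.075,0,0,0]]' | grep -E "pos|ft_force"; python3 -m crank '[[0.006,0,0,0],[0.012,0,0,0],[0.018,0,0,0],[0.023,0,0,0],[0.023,0,0,0]]' | grep -E "pos|ft_force";python3 -c "
from h import *
state();stile()"
```

```text
position: [0.5581, -0.0327, -0.0004]
ft_force: [-1.4, -0.3, 1.2]
position: [0.5669, -0.034, -0.0003]
ft_force: [0.6, 0.1, -0.8]
t 7.23 B [-10.1 -59.6] z -0.3 yawB -0.03 F [ 0.6  0.1 -0.8] w 0.3
tile px [260. 217.] B [ 30.2 -53.9] [58.3 47.4] ang 88.5
```

```bash
python3 -m crank '[[0.004,0,0,0],[0.008,0,0,0],[0.012,0,0,0],[0.015,0,0,0],[0.015,0,0,0]]' | grep -E "pos|ft_force"; python3 -m crank '[[0.002,0,0,0],[0.004,0,0,0],[0.006,0,0,0],[0.006,0,0,0]]' | grep -E "pos|ft_force";python3 -c "
from h import *
state();stile()"
```

```text
position: [0.5728, -0.0349, -0.0003]
ft_force: [0.1, -0.0, 0.1]
position: [0.575, -0.0352, -0.0004]
ft_force: [-1.6, 0.1, 0.4]
t 8.03 B [ -1.9 -59.6] z -0.4 yawB -0.02 F [-1.6  0.1  0.4] w 0.29
tile px [258. 219.] B [ 38.4 -54.1] [58.3 47. ] ang 88.6
```

```bash
for i in 1 2; do python3 -m crank '[[0.002,0,0,0],[0.004,0,0,0],[0.005,0,0,0],[0.005,0,0,0]]' | grep -E "pos|ft_force"; done;python3 -c "
from h import *
state();stile()"
```

```text
position: [0.5769, -0.0355, -0.0004]
ft_force: [-0.9, 0.2, 1.2]
position: [0.5771, -0.0355, -0.0005]
ft_force: [-11.0, 0.3, 9.6]
t 8.75 B [  0.3 -59.6] z -0.5 yawB -0.01 F [-11.    0.3   9.6] w 0.3
tile px [258. 220.] B [ 40.4 -54.2] [58.3 47.2] ang 89.6
```

The rail stopped the tile, with 11 N at TCP x of +0.3, and the measured angle is 89.6°. I'll press slightly more, then back off, lift, and go round behind the tile's -y end with the gripper shut.

```bash
python3 -m crank '[[0.002,0,0,0],[0.003,0,0,0],[0.003,0,0,0]]' | grep -E "pos|ft_force"; python3 -m crank '[[-0.02,0,0,0],[-0.06,0,0,0],[-0.1,0,-0.03,0],[-0.1,0,-0.1,0],[-0.1,0,-0.17,0]]' | grep -E "pos|ft_force";python3 -m crank '[[0,0.06,0,0],[0,0.12,0,0],[0,0.16,0,0],[0,0.16,0,0],[0,0.16,0,0]]' -1| grep -E "pos|ft_force|width";python3 -c "
from h import *
stile();go(32,-122,40);go(32,-122,3)"
```

```text
position: [0.5771, -0.0355, -0.0006]
ft_force: [-15.7, 0.3, 13.4]
position: [0.5389, -0.03, 0.0677]
ft_force: [0.4, 0.3, 0.7]
position: [0.531, -0.0943, 0.0677]
ft_force: [0.5, 0.7, -0.0]
grip_width: 0.001
tile px [259. 219.] B [ 39.9 -53.9] [57.8 48.4] ang 89.4
t 9.93 B [ -36.7 -123.3] z 67.7 yawB -0.04 F [0.1 1.1 0.2] w -0.0
row [ 0.1718 -0.0033  0.0695] -0.0007
t 9.93 B [ -36.7 -123.3] z 67.7 yawB -0.04 F [0.1 1.1 0.2] w -0.0
row [ 0.1717 -0.0032  0.162 ] -0.0007
```

```bash
python3 -m crank '[[0.06,0,0,0],[0.12,0,0,0],[0.172,-0.003,0,0],[0.172,-0.003,0.03,0],[0.172,-0.003,0.08,0]]' | grep -E "pos|ft_force"; python3 -m crank '[[0,0,0.03,0],[0,0,0.06,0],[0,0,0.075,0],[0,0,0.082,0],[0,0,0.082,0]]' | grep -E "pos|ft_force";python3 -c "
from h import *
c=grab('scene'); cv2.imwrite('pics/c6.png',cv2.resize(c['color'][160:260,210:350,::-1],None,fx=5.6,fy=5.6,interpolation=2))
stile();go(32,-105,3)"
```

```text
position: [0.6018, -0.1006, 0.0367]
ft_force: [1.3, 1.3, -1.0]
position: [0.599, -0.1021, 0.0025]
ft_force: [-0.5, -0.2, -0.5]
tile px [325. 206.] B [-86.9  68.6] [51.5 38.8] ang 26.6
t 10.87 B [  32.3 -122.4] z 3.6 yawB -0.02 F [-0.1  0.  -0.3] w -0.0
row [-0.0008 -0.0435  0.0014] -0.0003
```

View pics/c6.png

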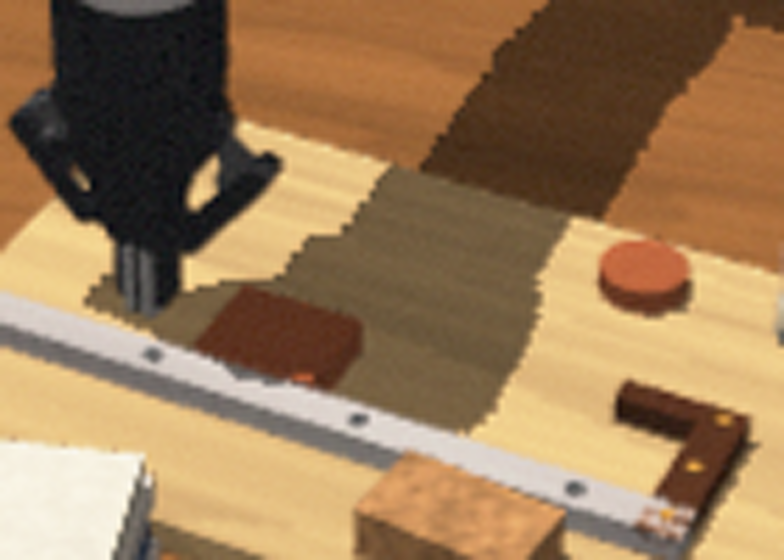

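The view shows the shut fingers at (145,300) just behind the tile's -y end, with the tile at about (280,335) against the rail. Its way to the pocket is clear. Now I'll slide it along, with a slight drift towards the rail.

```bash
cat >> h.py <<'E'
def sh():
    c=grab('scene'); h=cv2.cvtColor(c['color'],cv2.COLOR_RGB2HSV).astype(int)
    m=((h[:,:,0]<=11)&(h[:,:,1]>165)&(h[:,:,2]>60)).astype(np.uint8)*255
    m[:185]=0;m[262:]=0;m[:,:215]=0;m[:,345:]=0
    for q in cv2.findContours(m,0,1)[0]:
        if cv2.contourArea(q)>60:
            a=cv2.approxPolyDP(q,2,True)[:,0]; print('px',a.tolist()); print('  B at top z',toB(ray(c,a,.036)[:,:2]*1000).round(0).tolist())
E
python3 -m crank '[[0,-0.012,0,0],[0,-0.025,0,0],[0,-0.037,0,0],[0,-0.05,0,0],[0,-0.062,0,0]]' | grep -E "pos|ft_force"; python3 -m crank '[[0,-0.012,0,0],[0.0005,-0.025,0,0],[0.0005,-0.037,0,0],[0.001,-0.05,0,0],[0.001,-0.062,0,0]]' | grep -E "pos|ft_force";python3 -c "
from h import *
state();sh()"
```

```text
position: [0.603, -0.0769, 0.003]
ft_force: [-1.3, -0.9, 0.3]
position: [0.6066, -0.0539, 0.0029]
ft_force: [-2.7, -5.5, 3.4]
t 11.7 B [ 32.1 -73.5] z 2.9 yawB -0.07 F [-2.7 -5.5  3.4] w -0.0
px [[254, 224], [263, 227], [264, 225], [265, 228], [272, 226], [273, 230], [279, 225], [277, 231], [281, 220], [279, 223], [277, 219], [263, 214]]
  B at top z [[63.0, -56.0], [64.0, -32.0], [56.0, -33.0], [65.0, -26.0], [50.0, -14.0], [63.0, -5.0], [39.0, -0.0], [62.0, 5.0], [19.0, -4.0], [32.0, -4.0], [20.0, -15.0], [17.0, -55.0]]
px [[319, 204], [317, 209], [320, 213], [328, 214], [331, 211], [330, 205]]
  B at top z [[-84.0, 55.0], [-62.0, 58.0], [-50.0, 71.0], [-55.0, 91.0], [-70.0, 93.0], [-93.0, 82.0]]
```

```bash
python3 -m crank '[[0,-0.012,0,0],[0.0005,-0.025,0,0],[0.0005,-0.037,0,0],[0.001,-0.05,0,0],[0.001,-0.062,0,0]]' | grep -E "pos|ft_force"; python3 -m crank '[[0,-0.012,0,0],[0.0005,-0.025,0,0],[0.0005,-0.037,0,0],[0.001,-0.05,0,0],[0.001,-0.062,0,0]]' | grep -E "pos|ft_force";python3 -c "
from h import *
state();sh()"
```

```text
position: [0.6102, -0.0307, 0.0029]
ft_force: [-5.5, -8.4, 6.7]
position: [0.6137, -0.0074, 0.0028]
ft_force: [-8.4, -10.5, 9.4]
t 12.58 B [ 32.3 -26.4] z 2.8 yawB -0.15 F [ -8.4 -10.5   9.4] w -0.0
px [[271, 229], [281, 233], [282, 230], [295, 236], [299, 227], [290, 222], [288, 225], [286, 221], [279, 219]]
  B at top z [[62.0, -11.0], [65.0, 17.0], [53.0, 14.0], [60.0, 51.0], [25.0, 46.0], [17.0, 19.0], [29.0, 19.0], [17.0, 8.0], [18.0, -10.0]]
px [[329, 204], [326, 203], [330, 207], [328, 211], [323, 208], [323, 204], [319, 204], [318, 212], [329, 214]]
  B at top z [[-96.0, 78.0], [-97.0, 70.0], [-85.0, 85.0], [-67.0, 86.0], [-73.0, 70.0], [-89.0, 64.0], [-84.0, 55.0], [-52.0, 65.0], [-57.0, 93.0]]
```

```bash
python3 -m crank '[[0,-0.012,0,0],[0,-0.025,0,0],[0,-0.037,0,0],[0,-0.05,0,0],[0,-0.062,0,0]]' | grep -E "pos|ft_force"; python3 -m crank '[[0,-0.012,0,0],[0,-0.025,0,0],[0,-0.037,0,0],[0,-0.05,0,0],[0,-0.062,0,0]]' | grep -E "pos|ft_force";python3 -c "
from h import *
state();sh()"
```

```text
position: [0.6186, 0.0213, 0.0027]
ft_force: [0.1, -0.9, -0.5]
position: [0.6223, 0.0453, 0.0028]
ft_force: [-2.2, -1.7, -0.4]
t 13.47 B [33.1 26.9] z 2.8 yawB -0.02 F [-2.2 -1.7 -0.4] w -0.0
px [[292, 235], [298, 235], [301, 239], [306, 237], [308, 241], [312, 239], [315, 243], [321, 232], [313, 229], [311, 231], [305, 227], [304, 229], [299, 225]]
  B at top z [[60.0, 43.0], [53.0, 56.0], [64.0, 68.0], [52.0, 76.0], [63.0, 86.0], [52.0, 92.0], [62.0, 103.0], [19.0, 101.0], [17.0, 80.0], [26.0, 78.0], [18.0, 59.0], [26.0, 60.0], [18.0, 43.0]]
px [[318, 206], [317, 211], [320, 206], [322, 207], [320, 214], [330, 213], [326, 215], [324, 212], [326, 208], [327, 211], [331, 210], [329, 204], [322, 203]]
  B at top z [[-75.0, 56.0], [-55.0, 62.0], [-78.0, 60.0], [-76.0, 67.0], [-46.0, 73.0], [-61.0, 94.0], [-49.0, 88.0], [-59.0, 79.0], [-77.0, 77.0], [-66.0, 84.0], [-74.0, 92.0], [-96.0, 78.0], [-92.0, 60.0]]
```

The tile's front edge stays parallel to the rail and its leading end has passed the lip. About 28 mm is left.

```bash
python3 -m crank '[[0,-0.011,0,0],[0.0005,-0.022,0,0],[0.0005,-0.033,0,0],[0.001,-0.044,0,0],[0.001,-0.055,0,0]]' | grep -E "pos|ft_force"; python3 -m crank '[[0,-0.004,0,0],[0,-0.008,0,0],[0,-0.012,0,0],[0,-0.012,0,0]]' | grep -E "pos|ft_force";python3 -c "
from h import *
state();sh()"
```

```text
position: [0.6254, 0.0651, 0.0028]
ft_force: [-5.2, -5.2, 3.8]
position: [0.6262, 0.0704, 0.0028]
ft_force: [-4.3, -4.4, 3.1]
t 14.27 B [33.3 52.4] z 2.8 yawB -0.05 F [-4.3 -4.4  3.1] w 0.0
px [[301, 239], [305, 236], [305, 240], [325, 246], [325, 241], [328, 241], [331, 235], [308, 229], [306, 231], [309, 232]]
  B at top z [[64.0, 68.0], [49.0, 73.0], [63.0, 78.0], [62.0, 128.0], [45.0, 122.0], [42.0, 128.0], [18.0, 127.0], [22.0, 69.0], [31.0, 67.0], [31.0, 75.0]]
```

Nearly home. Small steps now until the end stop pushes back.

```bash
for i in 1 2 3; do python3 -m crank '[[0,-0.002,0,0],[0,-0.004,0,0],[0,-0.005,0,0],[0,-0.005,0,0]]' | grep -E "pos|ft_force"; done;python3 -c "
from h import *
state();sh()"
```

```text
position: [0.6264, 0.0719, 0.0028]
ft_force: [-4.1, -4.9, 3.6]
position: [0.6267, 0.0738, 0.0028]
ft_force: [-4.5, -4.8, 3.4]
position: [0.627, 0.0758, 0.0028]
ft_force: [-5.1, -5.0, 3.1]
t 15.32 B [33.3 57.8] z 2.8 yawB -0.08 F [-5.1 -5.   3.1] w 0.0
px [[304, 238], [313, 243], [317, 239], [319, 244], [325, 242], [323, 245], [327, 246], [331, 239], [329, 237], [333, 235], [329, 236], [320, 231], [322, 235], [319, 237], [316, 235], [318, 231], [311, 229]]
  B at top z [[57.0, 73.0], [65.0, 99.0], [47.0, 102.0], [62.0, 113.0], [49.0, 123.0], [61.0, 123.0], [60.0, 133.0], [32.0, 132.0], [27.0, 125.0], [16.0, 131.0], [24.0, 124.0], [16.0, 98.0], [28.0, 107.0], [38.0, 104.0], [34.0, 95.0], [18.0, 93.0], [19.0, 75.0]]
```

```bash
for i in 1 2; do python3 -m crank '[[0,-0.002,0,0],[0,-0.004,0,0],[0,-0.005,0,0],[0,-0.005,0,0]]' | grep -E "pos|ft_force"; done;python3 -c "
from h import *
state()"
```

```text
position: [0.6272, 0.0762, 0.0027]
ft_force: [-6.1, -9.1, 3.6]
position: [0.6272, 0.0763, 0.0027]
ft_force: [-9.0, -13.0, 7.7]
t 16.03 B [33.4 58.3] z 2.7 yawB -0.22 F [ -9.  -13.    7.7] w 0.0
```

The end stop has halted it: y is stuck at 58.3 and the force is rising. One firmer press, then I'll back straight off along -y, lift, and move away for a clear look.

```bash
python3 -m crank '[[0,-0.003,0,0],[0,-0.006,0,0],[0,-0.006,0,0],[0,-0.006,0,0]]' | grep -E "pos|ft_force"; python3 -m crank '[[0,0.02,0,0],[0,0.05,0,0],[0,0.1,0,0],[0,0.1,-0.08,0],[0,0.1,-0.16,0]]' | grep -E "pos|ft_force"; python3 -m crank '[[0,0.1,-0.1,0],[0,0.2,-0.2,0],[0,0.3,-0.25,0],[0,0.4,-0.25,0],[0,0.5,-0.25,0]]' | grep -E "pos|ft_force"; python3 -m crank '[[0,0.1,0,0],[-0.05,0.2,0,0],[-0.1,0.3,0,0],[-0.15,0.3,0,0],[-0.2,0.3,0,0]]' | grep -E "pos|ft_force"; python3 -c "
from h import *
c=grab('top'); cv2.imwrite('pics/c7.png',cv2.resize(c['color'][130:280,180:370,::-1],None,fx=4,fy=4,interpolation=2)); print(tile(c)); stile()"
```

```text
position: [0.6272, 0.0765, 0.0026]
ft_force: [-11.0, -20.1, 11.4]
position: [0.6213, 0.042, 0.0659]
ft_force: [1.6, 0.0, 0.7]
position: [0.5981, -0.1303, 0.1675]
ft_force: [1.8, -0.6, -0.1]
position: [0.4981, -0.2399, 0.164]
ft_force: [0.8, 0.9, -0.2]
[(array([-154.5,   16.9]), array([47.6, 81.2]), np.float64(9.7)), (array([-102.1, -207.3]), array([104.6, 113.6]), np.float64(97.9)), (array([-89. ,  69.1]), array([38.5, 38.4]), np.float64(10.5)), (array([-144. ,  130.9]), array([131.7, 176. ]), np.float64(9.8)), (array([   3. , -229.4]), array([38.8, 83.2]), np.float64(89.9)), (array([ 34.8, 100.4]), array([60.7, 47.4]), np.float64(90.0)), (array([ 51.5, 230.7]), array([104.3,  58.2]), np.float64(11.5)), (array([132.1, 239. ]), array([47.5, 74.8]), np.float64(11.9)), (array([119.1, -94.2]), array([187.3, 271.9]), np.float64(9.3))]
tile px [318. 237.] B [ 39.6 102.1] [58.  48.8] ang 89.9
tile px [325. 206.] B [-84.6  74.3] [37.7 50.8] ang 77.9
```

View pics/c7.png

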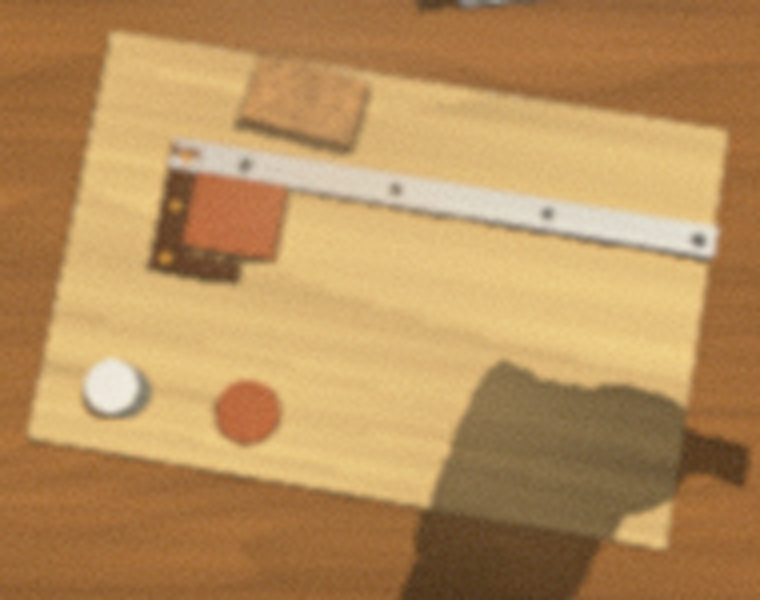

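The tile at crop (237,217) sits in the pocket, flush with the rail and the end stop. It measures board (34.8,100.4) at 90.0°, against (35,100) for home. The disc, jar and cork haven't moved, so I'll hand in.

```bash
python3 -c "
from workcell import manip
print(manip.hand_in())"
```

```text
the job is handed in; nothing more can be done
None
```

The tile is home in the corner pocket, flush with the rail and end stop (measured at board x 34.8, y 100.4 mm, square to the rail); the disc, jar and cork were not moved, and the job is handed in.

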